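Set the shaker's push-and-turn timer to the green mark and start it

ROBOT

A 6-joint arm with a two-finger parallel gripper is mounted at the origin on a cart in front of the work surface, level with it; the furniture and walls round the work are solid. World frame = base frame: x ahead of the robot, y to its left, z up, the work surface at z = 0. Lengths are in m, angles in degrees, forces in N, time in s.
With the tool pointing down it reaches from about 0.35 to 0.95 m from the base axis. Payload 17.4 kg.
Tool frame: the origin (TCP) lies on the centre line of the jaws, within the pads' length; the fingertips stand 25 mm ahead of it and the grasp point (between the pads) lies 6 mm ahead of it; z points along the fingers, y is the line along which they close (so a half turn about z gives the same grasp; the last joint's range is limited). The gripper opens to 93 mm and grips with 3 to 60 N. Pads are 15 mm wide; open, the fingers measure 128 mm over their backs; the gripper's body (75 mm by 188 mm) begins 65 mm behind the grasp point.
Start: joints at [72.319, 6.646, 82.598, -0, 90.757, -2.166], TCP at [0.181, 0.65, 0.244] pointing down, gripper open.
Joint ranges: [-162.19, 162.19], [-47.58, 125.68], [4.15, 143.07], [-65.23, 245.23], [0.69, 171.88], [-170.13, 170.13]. Speed limits (degrees/s): [108.29, 108.29, 127.2, 180, 180, 180].

INTERFACE

Orientations are given as a 3x3 rotation matrix whose columns are the frame's x, y, z axes.
In Python, from plant import robot gives the robot as it stands.
- The arm moves only by the tool drive_tool, never from a script. Its argument "motion" is a list of rows, each a list of 7 numbers: the turn, a rotation vector about the world's x, y, z in rad, then the shift along the world's x, y, z in mm, then the opening, from 0 (shut) to 1 (fully open). A call has 1 to 8 rows; each row is the pose to reach, as a shift and turn from the pose commanded when the call began; what a row does not reach only later rows make up. A row lasts 1/8 s, in which the tool goes at most 62.5 mm and 10.7 degrees, less where a joint would pass 70% of its speed; a pose out of reach is approached as far as the arm can. A call with a gripper value outside its range is refused whole. The fingers move at their own pace and stop on an object; the grip force is fixed at half the most. Time passes only in rows, so rows that repeat a pose let the fingers close. It gives the time, the measured TCP pose, the force, the opening and the grip force at its end, in the units of the state.
- robot.state(): the state, without advancing time (a new reading comes with each control period).
- robot.grab_frame(name): name is "scene" or "top"; returns the picture (480x640x3 uint8, red, green, blue); there is no depth.
- robot.get_calibration(name): a dict with "camera_matrix" (3x3 intrinsics, pixels), "view" (4x4, takes a point from world to camera coordinates). Camera axes: x right, y down, z forward; pixel columns grow to the right and rows downward; lengths in m; the calibration is good to about 2 mm. A picture is of the moment at which its call begins. get_calibration takes no time and is no camera call.
- robot.hand_in(): hands the job in; it is judged then, once.
The state is a dict: "time": time; "joints": joint angles; "joint_velocities": joint speeds; "tau": joint torques, N m; "ee_pos": TCP position; "tcp_rot": TCP orientation; "ft_force": force on the tool from outside, world axes, zero at the start; "torque": the same for the moment, N m; "width": finger opening in m; "grip_force": force on a finger pad.
Only numpy, scipy, OpenCV 4.12 (cv2) and the standard library are available. Lean on these libraries where they do the work, as an engineer would, in place of code of your own. Each camera call takes 0.05 s, during which the arm holds its last target. There are 200 camera calls.

TASK

Set the bench shaker's timer: push the black dial down just hard enough to free it (about 13 N; it must never take more than 16 N) and turn it clockwise, counting the clicks, until its pointer stands at the green mark, the sixth click after the white zero mark, without going past it; never force it round while it is still locked. Let the dial spring back up, then press the green start key fully down, and let it go. Leave the sample jar in its cup and everything else on the bench where it is.

Things in the scene. Friction and masses are not known exactly. Their poses are not given: they have to be found in the camera images.
- shaker: white bench shaker, 236 x 166 x 45 mm, fixed. Origin at the centre of its underside, on the bench; x to its back, y to its left, z up. Black control deck at the front (-x), top at 45 mm: dial on the left, start key on the right. A rubber cup on the back part (centre x +58, y 0; rim 76 mm above the bench) holds the sample jar, cap top at 119 mm.
- dial_axis (a point): the dial's vertical axis at the deck surface, 45 mm above the bench; axes as the shaker's. Dial: aluminium skirt 54 mm across, on it an upright black grip bar 46 mm long, 14 mm wide, flat sides, centred on the axis. Skirt and bar sit with 0 to 12 mm of unmeasured free play on the stem (slides at 1.5 N): skirt top 14 to 26, bar top 48 to 60 mm above this point.
- green_tick (a point): middle of the large green tick on the deck, the sixth click, 37 mm from the dial's axis. The white stripe on the bar, from the axis to one end, is the pointer; small grey ticks stand at the other clicks.
- zero_tick (a point): middle of the large white tick on the deck, click zero, 37 mm from the dial's axis, 75 degrees to the left (counter-clockwise from above) of the shaker's x axis.
- dial (a joint): dial angle, rad, growing clockwise from above; 0 = pointer (and bar) at the white tick, 75 degrees counter-clockwise of the shaker's x axis. Clicks every 15 degrees (0.2618 rad); green mark at 1.571. Starts in one of clicks 0 to 3. Takes about 0.1 N m to leave a notch, snaps into the nearest notch when let go; end stop at 10 clicks.
- dial_press (a joint): how far the dial's stem is pushed down, m; 0 = up. It moves only once the cap's free play is used up (find by touch); then a spring resists with about 4 N plus 2.5 N per mm. Up, the dial is locked (do not force it); it turns once pushed about 3 mm (11 N). Over 5 mm (16 N) overloads it and is not allowed; travel ends at 7 mm. Let go, it rises and locks again.
- start_key_top (a point): centre of the top face of the round green start key, 24 mm across; z up.
- start_key (a joint): how far the start key is pushed down, m; 0 = up, 0.006 = fully down, which takes 5 N; springs back. It counts as pressed beyond 0.0045.
- sample_jar: glass jar with black screw cap, 52 mm across, 65 mm high, standing loose in the shaker's cup; origin at the centre of its underside. Must stay there.
- red_jar: bystander: jar with white cap, 58 mm across, 71 mm high, loose, left of the shaker; origin at the centre of its underside.
- clay_jar: bystander: jar with blue cap, 66 mm across, 86 mm high, loose, left of the shaker; origin at the centre of its underside.
- beaker_large: bystander: glass beaker, 99 mm across, 134 mm high, standing upside down, loose, to the right of the shaker; origin at the centre of its foot on the bench.
Mind the look-alikes: they are no part of the job. There is more than one size of the sample_jar; the job needs the largest.

How it is judged:
By the outcome, as a careful person would: the job done as asked, in the order asked, and still so for the second after the job is handed in, with the robot touching nothing.
It also fails if it takes over 48 s, if anything falls off the work surface, if the arm or the gripper's body presses on something with over 40 N, if the wrist force passes 120 N, or if a joint passes its speed limit or range.

## Working session

There is one attempt and no reset: what is moved stays moved. The work goes in short steps, Python scripts to look and compute and a tool call to move; the robot and the scene stay as the last step left them, time stands still between calls to the robot, and variables do not carry over. Pictures are saved under pics/ and viewed, at most 10 in all, crops included, and the job is handed in when it is done.

Besides the shell and the picture viewer there is one more tool, called after "Call:" by a JSON object that holds its "op" and its "data". drive_tool: Moves the arm, as the interface text tells. Its arguments: {"type":"object","properties":{"motion":{"type":"array","items":{"type":"array","items":{"type":"number"}}}},"required":["motion"]}

```bash
mkdir -p pics; python3 - <<'E'
from plant import robot
import cv2
for n in("scene","top"):
    cv2.imwrite(f"pics/{n}0.png",robot.grab_frame(n)[:,:,::-1]); c=robot.get_calibration(n); print(n,c)
print(robot.state())
E
```

```text
scene {'camera_matrix': array([[613.54370644,   0.        , 311.88279557],
       [  0.        , 613.54370644, 242.26844831],
       [  0.        ,   0.        ,   1.        ]]), 'view': array([[ 7.48959564e-01, -6.62615430e-01, -6.02713895e-04,
        -3.61595439e-01],
       [-4.69477754e-01, -5.30012159e-01, -7.06171191e-01,
         4.28404956e-01],
       [ 4.67600481e-01,  5.29176628e-01, -7.08040879e-01,
         8.06485246e-01],
       [ 0.00000000e+00,  0.00000000e+00,  0.00000000e+00,
         1.00000000e+00]])}
top {'camera_matrix': array([[534.55380704,   0.        , 320.27148735],
       [  0.        , 534.55380704, 229.22278912],
       [  0.        ,   0.        ,   1.        ]]), 'view': array([[ 0.02114767, -0.99963027, -0.01709104,  0.15477994],
       [-0.99779214, -0.02002612, -0.06332305,  0.63441208],
       [ 0.06295737,  0.01839244, -0.99784673,  1.23802551],
       [ 0.        ,  0.        ,  0.        ,  1.        ]])}
{'time': 0.1, 'joints': array([ 7.23184018e+01,  6.67087235e+00,  8.26349108e+01,  2.04078605e-03,
        9.07552750e+01, -2.16325370e+00]), 'joint_velocities': array([ 0.06211035, -0.13621567, -0.01556721,  0.03621438,  0.04766413,
        0.14763886]), 'tau': array([ 9.43426639e-04, -7.22896099e+01, -6.23873878e+01,  7.82118388e-02,
        2.28141347e-02, -4.08773474e-05]), 'ee_pos': array([0.18051255, 0.65023786, 0.24295249]), 'tcp_rot': array([[-9.63544949e-01,  2.67546265e-01, -3.57604259e-04],
       [ 2.67546494e-01,  9.63544428e-01, -1.00450499e-03],
       [ 7.58160336e-05, -1.06356147e-03, -9.99999432e-01]]), 'ft_force': array([ 0.54077063, -0.02579586, -0.25106431]), 'torque': array([0.01876213, 0.01306804, 0.01493328]), 'grip_force': 0.0, 'width': 0.09309318550566054}
```

View pics/top0.png

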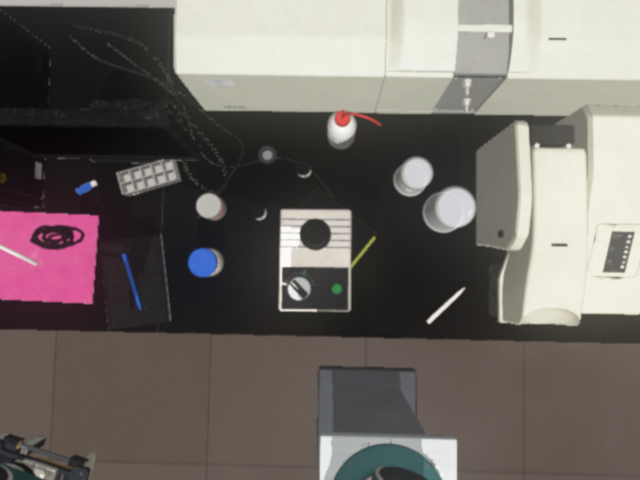

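View pics/scene0.png

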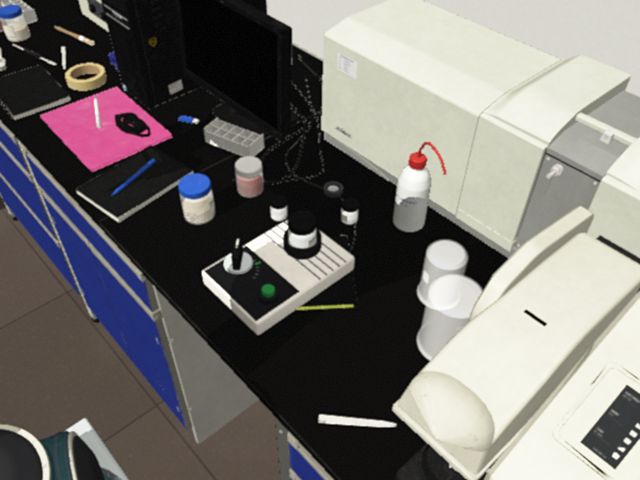

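The top view shows the shaker at (280–352, 210–311), its dial at (298,289), its key at (337,289) and the sample jar at (315,234). The look-alike jars are small black-capped ones at (267,155), (304,172) and (261,214). The large jar in the cup is the right one. Next I crop in close.

```bash
cat > h.py <<'E'
import numpy as np,cv2
from plant import robot
def pix(n,p):
    c=robot.get_calibration(n);q=c["view"]@np.r_[p,1];u=c["camera_matrix"]@q[:3];return u[:2]/u[2]
def ray(n,uv,z):
    c=robot.get_calibration(n);V=c["view"];R=V[:3,:3];o=-R.T@V[:3,3]
    d=R.T@np.linalg.inv(c["camera_matrix"])@np.r_[uv,1];return o+d*(z-o[2])/d[2]
E
python3 - <<'E'
from h import *
a=cv2.imread("pics/top0.png")[205:317,275:357];b=cv2.imread("pics/scene0.png")[205:335,195:360]
a=cv2.resize(a,None,fx=5,fy=5,interpolation=cv2.INTER_CUBIC)
b=cv2.resize(b[20:132,:78],None,fx=5,fy=5,interpolation=cv2.INTER_CUBIC)
cv2.imwrite("pics/c1.png",np.hstack([a,b]))
for n,uv,z in [("top",(336.7,289),.05),("scene",(268,291),.05)]: print(ray(n,uv,z))
for uv in [(280,210),(351,210),(279.5,311),(352,311)]: print(ray("top",uv,.045))
E
```

```text
Traceback (most recent call last):
ValueError: all the input array dimensions except for the concatenation axis must match exactly, but along dimension 0, the array at index 0 has size 560 and the array at index 1 has size 550
```

```bash
python3 - <<'E'
from h import *
a=cv2.imread("pics/top0.png")[205:317,275:357];b=cv2.imread("pics/scene0.png")[223:335,200:278]
f=lambda i:cv2.resize(i,None,fx=5,fy=5,interpolation=cv2.INTER_CUBIC)
cv2.imwrite("pics/c1.png",np.hstack([f(a),f(b)]))
for n,uv,z in [("top",(336.7,289),.05),("scene",(268,291),.05)]: print(ray(n,uv,z))
for uv in [(280,210),(351,210),(279.5,311),(352,311)]: print(ray("top",uv,.045))
E
```

```text
[0.49319651 0.12686122 0.05      ]
[0.50079019 0.13660334 0.05      ]
[0.67240563 0.2617652  0.045     ]
[0.67560669 0.09720051 0.045     ]
[0.43990327 0.25688331 0.045     ]
[0.44366746 0.09085193 0.045     ]
```

View pics/c1.png

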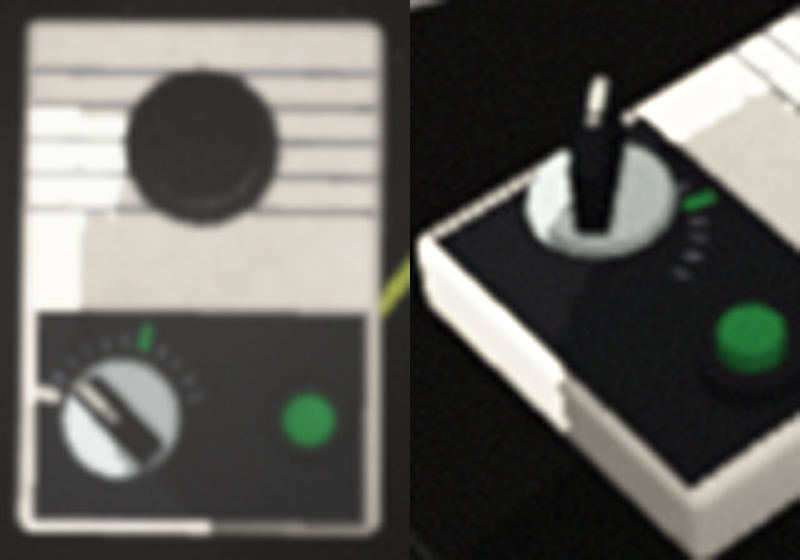

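The crop shows the dial skirt centred at (299.2,288.8) in the top view. The pointer is about 44° left of the shaker's x axis, which is click 2. The green tick is at (304.2,272.6), the zero tick at (284.4,284) and the key at about (336.7,289).

```bash
python3 - <<'E'
from h import *
from scipy.optimize import least_squares
def tri(a,b): return least_squares(lambda p:np.r_[pix("top",p)-a,pix("scene",p)-b],[.5,.2,.05]).x
K=tri((336.7,289),(268.2,288.4)); G=tri((304.2,272.6),(200+289/5,223+200/5)); print("key",K,"green",G)
T=np.array([275,205.]);Z=ray("top",T+np.array([47,395])/5,.045);g=ray("top",T+np.array([146,338])/5,.045);print(Z,g,np.linalg.norm(Z-g))
for z in (.059,.071): print("skirt",ray("top",T+np.array([121,418])/5,z), ray("scene",(200+190/5,223+195/5),z))
for z in (.093,.105):
  print("bar",ray("top",T+np.array([82,386])/5,z),ray("top",T+np.array([148,452])/5,z), ray("top",T+np.array([118,419])/5,z))
  a=np.array([-10,-10]);
# global fit of shaker pose x,y,yaw (z known)
obs=[("top",(.0,.0),0)]
c=np.mean([ray("top",u,.045) for u in [(280,210),(351,210),(279.5,311),(352,311)]],0);print("centre",c)
# dial axis from ticks
m=(Z+g)/2;d=(g-Z);n=np.array([d[1],-d[0],0]);print("axis",m+n/2, m-n/2, "green dir",np.degrees(np.arctan2(*(g-(m+n/2))[[1,0]])))
E
```

```text
key [0.49449838 0.12690075 0.07031068] green [0.52899981 0.20200086 0.04949208]
[0.50175433 0.24720314 0.045     ] [0.52885835 0.20225414 0.045     ] 0.05248847886916209
skirt [0.49265906 0.21212584 0.059     ] [0.49862761 0.22038047 0.059     ]
skirt [0.49324112 0.21146177 0.071     ] [0.49267732 0.21065926 0.071     ]
bar [0.50799912 0.22782555 0.093     ] [0.47965042 0.19797374 0.093     ] [0.49383988 0.21155937 0.093     ]
bar [0.50844256 0.22698347 0.105     ] [0.48038089 0.1974339  0.105     ] [0.49442668 0.21088198 0.105     ]
centre [0.55789576 0.17667524 0.045     ]
axis [0.49283184 0.21117663 0.045     ] [0.53778084 0.23828064 0.045     ] green dir -13.910238689366977
```

The tick spacing comes out at 52.5 mm against 52.3 expected, so the dial axis is at (0.493, 0.211), yaw about 1.1°. The pointer is at click 2, so 4 clicks (60° clockwise) remain. I'll move over the dial with the closing line across the bar.

Call:
{"op": "drive_tool", "data": {"motion": [[0, 0, 0.13, 39, -55, 0, 0.4], [0, 0, 0.27, 78, -110, 0, 0.4], [0, 0, 0.4, 117, -165, 0, 0.4], [0, 0, 0.54, 156, -220, 0, 0.4], [0, 0, 0.67, 195, -274, 0, 0.4], [0, 0, 0.81, 234, -329, 0, 0.4], [0, 0, 0.94, 273, -384, 0, 0.4], [0, 0, 1.075, 312, -439, 0, 0.4]]}}

```text
time: 1.1
ee_pos: [0.471, 0.241, 0.2436]
tcp_rot: [[-0.69, -0.723, 0.0], [-0.723, 0.69, 0.0], [-0.0, -0.0, -1.0]]
ft_force: [-0.1, 0.8, 0.4]
width: 0.0369
grip_force: 0.0
```

Call:
{"op": "drive_tool", "data": {"motion": [[0, 0, 0, 0, 0, -30, 0.4], [0, 0, 0, 0, 0, -60, 0.4], [0, 0, 0, 0, 0, -85, 0.4], [0, 0, 0, 0, 0, -95, 0.4], [0, 0, 0, 0, 0, -95, 0.4]]}}

```text
time: 1.72
ee_pos: [0.4701, 0.2429, 0.1485]
tcp_rot: [[-0.694, -0.72, -0.001], [-0.72, 0.694, -0.0], [0.001, 0.0, -1.0]]
ft_force: [0.1, 0.2, 0.9]
width: 0.0373
grip_force: 0.0
```

Call:
{"op": "drive_tool", "data": {"motion": [[0, 0, 0, 12, -16, 0, 0.4], [0, 0, 0, 23, -32, 0, 0.4], [0, 0, 0, 23, -32, 0, 0.4]]}}

```text
time: 2.1
ee_pos: [0.4943, 0.2095, 0.1491]
tcp_rot: [[-0.695, -0.719, 0.001], [-0.719, 0.695, 0.0], [-0.0, -0.0, -1.0]]
ft_force: [-0.0, 0.5, -0.4]
width: 0.0374
grip_force: 0.0
```

```bash
python3 - <<'E'
from h import *
f=lambda i:cv2.resize(i,None,fx=5,fy=5,interpolation=cv2.INTER_CUBIC)
a=robot.grab_frame("top")[240:320,260:340,::-1];b=robot.grab_frame("scene")[200:280,195:275,::-1]
cv2.imwrite("pics/c2.png",np.hstack([f(a),f(b)]))
print(robot.state()["ee_pos"])
E
```

```text
[0.49353731 0.21043739 0.14880794]
```

View pics/c2.png

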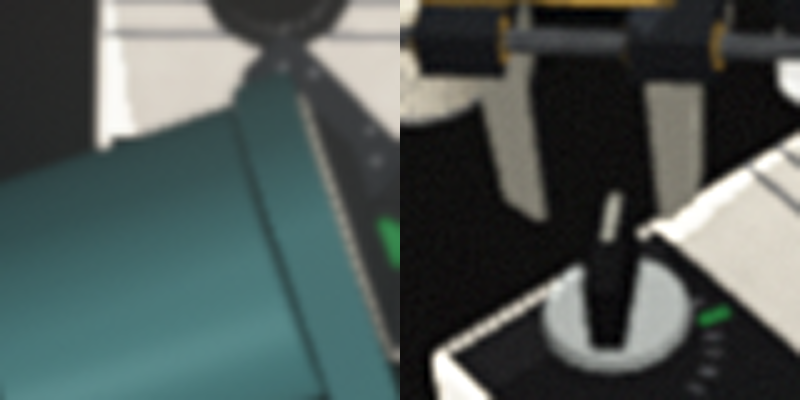

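In the scene crop the fingers straddle the bar (bar top near crop (612,220)), with clearance on both sides. I'll descend so the fingertips sit just above the skirt, then close.

Call:
{"op": "drive_tool", "data": {"motion": [[0, 0, 0, 0, 0, -15, 0.4], [0, 0, 0, 0, 0, -30, 0.4], [0, 0, 0, 0, 0, -40, 0.4], [0, 0, 0, 0, 0, -46, 0.4], [0, 0, 0, 0, 0, -46, 0.4]]}}

```text
time: 2.82
ee_pos: [0.4931, 0.2109, 0.1022]
tcp_rot: [[-0.694, -0.72, -0.001], [-0.72, 0.694, -0.0], [0.001, 0.0, -1.0]]
ft_force: [0.4, 0.8, -0.1]
width: 0.0369
grip_force: 0.0
```

Call:
{"op": "drive_tool", "data": {"motion": [[0, 0, 0, 0, 0, 0, 0.25], [0, 0, 0, 0, 0, 0, 0.19], [0, 0, 0, 0, 0, 0, 0.16], [0, 0, 0, 0, 0, 0, 0.1], [0, 0, 0, 0, 0, 0, 0.1]]}}

```text
time: 3.45
ee_pos: [0.493, 0.2113, 0.1028]
tcp_rot: [[-0.694, -0.72, -0.001], [-0.72, 0.694, 0.001], [-0.0, 0.001, -1.0]]
ft_force: [-3.7, 5.0, 1.6]
width: 0.0135
grip_force: 30.0
```

```bash
python3 -c "
from h import *
s=robot.state();print(s['ee_pos'],s['ft_force'],s['torque'],s['width'],s['grip_force'],s['joints'])"
```

```text
[0.49300382 0.21125652 0.10277513] [-3.68675391  4.99157748  1.61016767] [ 0.81525887  0.66631992 -0.0194727 ] 0.01352182567115082 29.961516559123993 [ 2.04411372e+01 -6.49603067e+00  1.09043650e+02  5.81832186e-02
  7.74631593e+01 -1.15655722e+02]
```

Call:
{"op": "drive_tool", "data": {"motion": [[0, 0, 0, -0.4, 0.4, -1, 0.1], [0, 0, 0, -0.4, 0.4, -2, 0.1], [0, 0, 0, -0.4, 0.4, -3, 0.1]]}}

```text
time: 3.82
ee_pos: [0.4929, 0.2114, 0.0996]
tcp_rot: [[-0.694, -0.72, 0.0], [-0.72, 0.694, 0.0], [-0.0, 0.0, -1.0]]
ft_force: [-1.2, 2.8, 1.4]
width: 0.0137
grip_force: 30.0
```

Call:
{"op": "drive_tool", "data": {"motion": [[0, 0, 0, 0, 0, -1.5, 0.1], [0, 0, 0, 0, 0, -3, 0.1], [0, 0, 0, 0, 0, -3, 0.1]]}}

```text
time: 4.2
ee_pos: [0.4928, 0.2113, 0.0965]
tcp_rot: [[-0.694, -0.72, -0.0], [-0.72, 0.694, 0.0], [-0.0, 0.0, -1.0]]
ft_force: [-0.5, 4.2, -0.9]
width: 0.0141
grip_force: 30.0
```

Call:
{"op": "drive_tool", "data": {"motion": [[0, 0, 0, 0, 0.2, -1, 0.1], [0, 0, 0, 0, 0.2, -2, 0.1], [0, 0, 0, 0, 0.2, -2, 0.1]]}}

```text
time: 4.58
ee_pos: [0.4928, 0.2114, 0.0945]
tcp_rot: [[-0.694, -0.72, -0.0], [-0.72, 0.694, -0.0], [0.0, -0.0, -1.0]]
ft_force: [-1.0, 3.2, 0.1]
width: 0.0137
grip_force: 30.0
```

Call:
{"op": "drive_tool", "data": {"motion": [[0, 0, 0, 0, 0, -1, 0.1], [0, 0, 0, 0, 0, -1.5, 0.1], [0, 0, 0, 0, 0, -1.5, 0.1]]}}

```text
time: 4.95
ee_pos: [0.4929, 0.2114, 0.0932]
tcp_rot: [[-0.694, -0.72, 0.0], [-0.72, 0.694, -0.0], [0.0, -0.0, -1.0]]
ft_force: [-2.2, 1.7, 2.0]
width: 0.0139
grip_force: 30.0
```

Call:
{"op": "drive_tool", "data": {"motion": [[0, 0, 0, 0, 0, -0.5, 0.1], [0, 0, 0, 0, 0, -1, 0.1], [0, 0, 0, 0, 0, -1, 0.1]]}}

```text
time: 5.32
ee_pos: [0.4929, 0.2114, 0.0924]
tcp_rot: [[-0.694, -0.72, 0.0], [-0.72, 0.694, -0.0], [-0.0, -0.0, -1.0]]
ft_force: [-4.0, 0.7, 6.1]
width: 0.014
grip_force: 30.0
```

Call:
{"op": "drive_tool", "data": {"motion": [[0, 0, 0, 0, 0, -0.5, 0.1], [0, 0, 0, 0, 0, -1, 0.1], [0, 0, 0, 0, 0, -1, 0.1]]}}

```text
time: 5.7
ee_pos: [0.4929, 0.2115, 0.0916]
tcp_rot: [[-0.694, -0.72, 0.0], [-0.72, 0.694, 0.0], [-0.0, -0.0, -1.0]]
ft_force: [-4.0, 0.4, 7.9]
width: 0.0136
grip_force: 30.0
```

Call:
{"op": "drive_tool", "data": {"motion": [[0, 0, 0, -0.3, 0, -0.6, 0.1], [0, 0, 0, -0.3, 0, -1.2, 0.1], [0, 0, 0, -0.3, 0, -1.2, 0.1], [0, 0, 0, -0.3, 0, -1.2, 0.1]]}}

```text
time: 6.2
ee_pos: [0.4929, 0.2115, 0.0907]
tcp_rot: [[-0.694, -0.72, 0.001], [-0.72, 0.694, 0.0], [-0.001, -0.001, -1.0]]
ft_force: [-3.5, 0.5, 8.7]
width: 0.0136
grip_force: 30.0
```

Call:
{"op": "drive_tool", "data": {"motion": [[0, 0, 0, 0, 0, -0.5, 0.1], [0, 0, 0, 0, 0, -1, 0.1], [0, 0, 0, 0, 0, -1, 0.1]]}}

```text
time: 6.58
ee_pos: [0.4929, 0.2115, 0.0898]
tcp_rot: [[-0.694, -0.72, 0.001], [-0.72, 0.694, 0.0], [-0.001, -0.001, -1.0]]
ft_force: [-4.6, -0.8, 11.4]
width: 0.0139
grip_force: 30.0
```

```bash
python3 -c "
from h import *
for i in range(4):
  s=robot.state();print(s['ee_pos'],s['ft_force'],s['torque']); robot.grab_frame('top')"
```

```text
[0.49287959 0.21148526 0.08983065] [-4.58179805 -0.84906954 11.35580064] [-0.01865337  0.85288548 -0.05572174]
[0.49292124 0.21148612 0.08985179] [-4.47896947 -0.53046217 10.71800121] [ 0.03279035  0.85428872 -0.05290732]
[0.49287999 0.21150429 0.08985166] [-4.28462745  0.02676787  9.7450226 ] [0.029897   0.88246733 0.00260696]
[0.49286763 0.21149168 0.08984476] [-4.54549903  0.12702358 10.25286905] [-0.00512064  0.86351863 -0.04018277]
```

Call:
{"op": "drive_tool", "data": {"motion": [[0, 0, 0, -0.3, 0, -0.5, 0.1], [0, 0, 0, -0.3, 0, -1.1, 0.1], [0, 0, 0, -0.3, 0, -1.1, 0.1]]}}

```text
time: 7.15
ee_pos: [0.4928, 0.2115, 0.089]
tcp_rot: [[-0.694, -0.72, 0.002], [-0.72, 0.694, 0.0], [-0.001, -0.001, -1.0]]
ft_force: [-2.9, 0.2, 12.5]
width: 0.0139
grip_force: 30.0
```

```bash
python3 -c "
from h import *
for i in range(4):
  s=robot.state();print(s['ee_pos'],s['ft_force'],s['torque']); robot.grab_frame('top')"
```

```text
[0.49281782 0.21150373 0.08898491] [-2.88124693  0.1847497  12.48101614] [-0.02124297  0.68999921 -0.04860653]
[0.49282032 0.21151369 0.08899869] [-2.80393143  0.10223191 12.23016034] [-0.02313093  0.65903227 -0.02023998]
[0.49284831 0.2114985  0.08902543] [-3.56659614 -0.73701816 11.91396245] [-0.07450134  0.66035587 -0.00923266]
[0.49281761 0.21149172 0.08900011] [-3.24293335  0.42374528 11.87496003] [-0.01346488  0.63856352 -0.00230796]
```

Call:
{"op": "drive_tool", "data": {"motion": [[0, 0, 0, -0.2, 0, -0.4, 0.1], [0, 0, 0, -0.2, 0, -0.4, 0.1], [0, 0, -0.03, -0.2, 0, -0.4, 0.1], [0, 0, -0.06, -0.2, 0, -0.4, 0.1]]}}

```text
time: 7.85
ee_pos: [0.4927, 0.2116, 0.0887]
tcp_rot: [[-0.736, -0.677, 0.002], [-0.677, 0.736, 0.0], [-0.002, -0.001, -1.0]]
ft_force: [-2.9, -0.8, 13.5]
width: 0.0138
grip_force: 30.0
```

```bash
cat > st.py <<'E'
from h import *
P=[];
for i in range(3):
  s=robot.state();P.append(np.r_[s['ee_pos']*1e3,s['ft_force'],s['torque']]); i<2 and robot.grab_frame('top')
R=s['tcp_rot'];print(s['time'],np.round(np.mean(P,0),2),'turned cw',136.05-np.degrees(np.arctan2(R[1,1],R[0,1])),s['joints'][5])
E
python3 st.py
```

```text
7.95 [ 4.9272e+02  2.1158e+02  8.8740e+01 -3.0300e+00 -3.4000e-01  1.3540e+01
  8.0000e-02  6.8000e-01  1.9000e-01] turned cw 3.4528123669570334 -112.06963005452647
```

Call:
{"op": "drive_tool", "data": {"motion": [[0, 0, -0.02, 0, 0, 0, 0.1], [0, 0, -0.04, 0, 0, 0, 0.1]]}}

```text
time: 8.2
ee_pos: [0.4927, 0.2116, 0.0888]
tcp_rot: [[-0.762, -0.647, 0.002], [-0.647, 0.762, 0.0], [-0.002, -0.001, -1.0]]
ft_force: [-3.2, 0.8, 13.1]
width: 0.0139
grip_force: 30.1
```

```bash
python3 st.py
```

```text
8.3 [ 4.9266e+02  2.1162e+02  8.8740e+01 -3.2500e+00  5.0000e-01  1.3520e+01
  1.9000e-01  7.6000e-01  2.8000e-01] turned cw 5.717549159207948 -109.80144227686489
```

```bash
python3 - <<'E'
from h import *
a=robot.grab_frame("scene")[205:285,195:275,::-1]
cv2.imwrite("pics/c3.png",cv2.resize(a,None,fx=7,fy=7,interpolation=cv2.INTER_CUBIC))
E
```

```text
(no output)
```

View pics/c3.png

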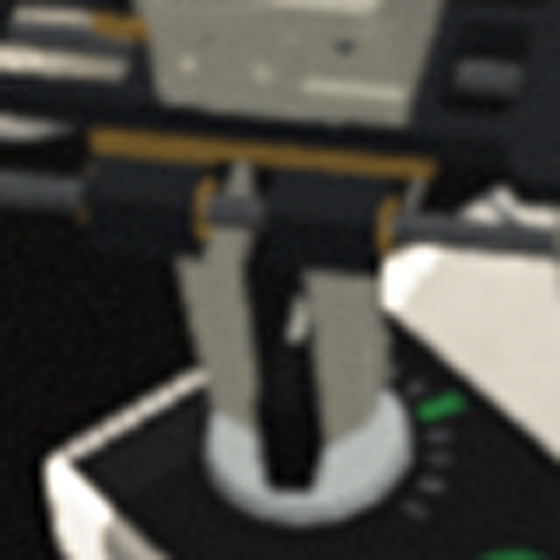

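Call:
{"op": "drive_tool", "data": {"motion": [[0, 0, 0.03, 0, 0, 0, 0.1], [0, 0, 0.06, 0, 0, 0, 0.1]]}}

```text
time: 8.6
ee_pos: [0.4927, 0.2116, 0.0887]
tcp_rot: [[-0.721, -0.693, 0.002], [-0.693, 0.721, 0.0], [-0.002, -0.001, -1.0]]
ft_force: [-2.7, -0.3, 13.6]
width: 0.0138
grip_force: 30.0
```

```bash
python3 st.py
```

```text
8.7 [ 4.9273e+02  2.1157e+02  8.8740e+01 -3.4300e+00 -4.7000e-01  1.3060e+01
 -1.0000e-02  5.9000e-01  9.0000e-02] turned cw 2.2057191689322337 -113.31549989132083
```

Call:
{"op": "drive_tool", "data": {"motion": [[0, 0, 0.03, -0.2, 0, -0.2, 0.1], [0, 0, 0.03, -0.2, 0, -0.5, 0.1], [0, 0, 0.03, -0.2, 0, -0.5, 0.1]]}}

```text
time: 9.07
ee_pos: [0.4927, 0.2115, 0.0884]
tcp_rot: [[-0.701, -0.713, 0.003], [-0.713, 0.701, 0.0], [-0.002, -0.002, -1.0]]
ft_force: [-2.7, -1.2, 13.8]
width: 0.0138
grip_force: 30.0
```

```bash
python3 st.py
```

```text
9.175 [ 4.9273e+02  2.1152e+02  8.8440e+01 -2.2800e+00 -1.0200e+00  1.3960e+01
 -1.4000e-01  4.3000e-01 -0.0000e+00] turned cw 0.5447394403669534 -114.97195467009153
```

Call:
{"op": "drive_tool", "data": {"motion": [[0, 0, -0.02, 0, 0, 0, 0.1], [0, 0, -0.045, 0, 0, 0, 0.1], [0, 0, -0.045, 0, 0, 0, 0.1]]}}

```text
time: 9.55
ee_pos: [0.4927, 0.2116, 0.0884]
tcp_rot: [[-0.732, -0.681, 0.002], [-0.681, 0.732, 0.0], [-0.002, -0.001, -1.0]]
ft_force: [-3.4, -1.0, 14.5]
width: 0.0142
grip_force: 30.0
```

```bash
python3 st.py
```

```text
9.65 [ 4.9268e+02  2.1157e+02  8.8410e+01 -2.7100e+00 -1.1200e+00  1.4320e+01
  2.0000e-02  5.2000e-01  1.5000e-01] turned cw 3.1186387150762016 -112.3963305629541
```

Call:
{"op": "drive_tool", "data": {"motion": [[0, 0, 0.025, 0, 0, 0, 0.1], [0, 0, 0.045, 0, 0, 0, 0.1], [0, 0, 0.045, 0, 0, 0, 0.1]]}}

```text
time: 10.02
ee_pos: [0.4928, 0.2115, 0.0884]
tcp_rot: [[-0.701, -0.714, 0.003], [-0.714, 0.701, 0.0], [-0.002, -0.002, -1.0]]
ft_force: [-2.3, -1.0, 14.4]
width: 0.0137
grip_force: 30.0
```

```bash
python3 st.py; python3 - <<'E'
from h import *
b=robot.grab_frame("scene")[205:285,195:275,::-1]
a=cv2.resize(cv2.imread("pics/c3.png"),(80,80),interpolation=cv2.INTER_AREA)
f=lambda i:cv2.resize(i,None,fx=5,fy=5,interpolation=cv2.INTER_CUBIC)
np.save("tw0.npy",b)
cv2.imwrite("pics/c4.png",np.vstack([np.hstack([f(a),f(b)])]))
for r in (62,64,66,68):
    print(r,a[r,28:60,1].tolist());print(r,b[r,28:60,1].tolist())
E
```

```text
10.125 [ 4.9274e+02  2.1151e+02  8.8410e+01 -2.3500e+00 -9.4000e-01  1.3670e+01
 -1.4000e-01  4.0000e-01  0.0000e+00] turned cw 0.5458824686820378 -114.97114583319149
62 [36, 87, 153, 182, 184, 184, 183, 170, 120, 57, 16, 11, 12, 15, 13, 13, 10, 28, 78, 118, 139, 154, 171, 180, 185, 186, 186, 189, 186, 157, 97, 40]
62 [34, 80, 153, 181, 183, 183, 175, 166, 147, 97, 37, 6, 14, 10, 13, 13, 15, 10, 52, 114, 142, 160, 173, 183, 185, 186, 187, 187, 185, 156, 97, 41]
64 [38, 92, 153, 178, 183, 180, 182, 178, 139, 72, 19, 10, 14, 15, 15, 9, 9, 47, 120, 168, 182, 184, 184, 183, 184, 185, 185, 183, 170, 147, 97, 39]
64 [35, 86, 150, 179, 182, 183, 180, 186, 179, 131, 57, 13, 13, 13, 12, 12, 7, 23, 87, 153, 184, 186, 184, 186, 183, 183, 185, 184, 170, 145, 89, 33]
66 [28, 64, 115, 158, 178, 183, 184, 182, 160, 99, 34, 10, 10, 12, 13, 11, 25, 84, 153, 183, 185, 183, 183, 183, 183, 185, 181, 166, 147, 115, 69, 29]
66 [34, 79, 123, 162, 181, 182, 182, 182, 179, 144, 79, 22, 7, 14, 13, 11, 9, 46, 123, 173, 184, 184, 183, 183, 184, 186, 182, 169, 151, 116, 63, 28]
68 [21, 37, 75, 110, 140, 167, 180, 185, 177, 128, 57, 16, 11, 11, 6, 9, 52, 126, 171, 185, 183, 182, 184, 186, 182, 170, 156, 135, 96, 51, 23, 26]
68 [19, 34, 75, 113, 143, 168, 180, 181, 181, 162, 102, 34, 5, 9, 6, 6, 11, 64, 149, 183, 186, 186, 184, 186, 182, 169, 156, 136, 100, 55, 24, 27]
```

View pics/c4.png

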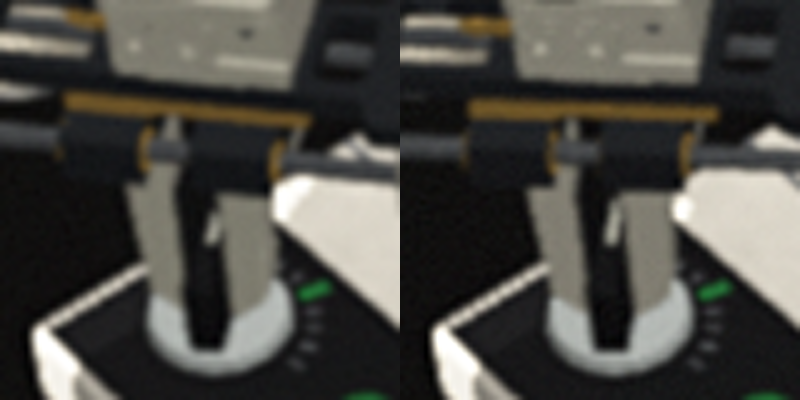

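The bar follows about half of the twist and stays elastic, so it is probably still locked or barely free. I've untwisted it, and I'll press slightly more while staying under 16 N.

Call:
{"op": "drive_tool", "data": {"motion": [[0, 0, 0, -0.2, -0.1, -0.2, 0.1], [0, 0, 0, -0.2, -0.1, -0.5, 0.1], [0, 0, 0, -0.2, -0.1, -0.5, 0.1]]}}

```text
time: 10.55
ee_pos: [0.4927, 0.2115, 0.0881]
tcp_rot: [[-0.701, -0.713, 0.003], [-0.713, 0.701, 0.001], [-0.002, -0.002, -1.0]]
ft_force: [-1.8, -0.5, 14.9]
width: 0.0141
grip_force: 30.0
```

```bash
python3 st.py
```

```text
10.65 [ 4.9269e+02  2.1148e+02  8.8090e+01 -1.1500e+00 -6.3000e-01  1.4750e+01
 -6.0000e-02  2.9000e-01 -2.0000e-02] turned cw 0.5465213550260728 -114.97498252213956
```

Call:
{"op": "drive_tool", "data": {"motion": [[0, 0, -0.02, 0, 0, 0, 0.1], [0, 0, -0.045, 0, 0, 0, 0.1], [0, 0, -0.045, 0, 0, 0, 0.1]]}}

```text
time: 11.02
ee_pos: [0.4926, 0.2115, 0.0881]
tcp_rot: [[-0.732, -0.681, 0.003], [-0.681, 0.732, 0.001], [-0.002, -0.001, -1.0]]
ft_force: [-1.6, -0.2, 14.2]
width: 0.0137
grip_force: 30.0
```

```bash
python3 st.py
```

```text
11.125 [ 4.9262e+02  2.1155e+02  8.8080e+01 -1.6100e+00  7.0000e-02  1.4700e+01
  1.0000e-01  4.1000e-01  1.4000e-01] turned cw 3.1170078620610866 -112.4004850100994
```

The force–travel curve puts the stem at about 4 mm, so the dial should be free. I measured the bar moving about 3° of the 5° twist, so it is climbing out of the notch. I'll ease the press a little and keep turning in small steps.

Call:
{"op": "drive_tool", "data": {"motion": [[0, 0, 0, 0, 0, 0.3, 0.1], [0, 0, -0.025, 0, 0, 0.3, 0.1], [0, 0, -0.05, 0, 0, 0.3, 0.1], [0, 0, -0.06, 0, 0, 0.3, 0.1]]}}

```text
time: 11.62
ee_pos: [0.4925, 0.2116, 0.0882]
tcp_rot: [[-0.772, -0.636, 0.003], [-0.636, 0.772, 0.001], [-0.002, -0.001, -1.0]]
ft_force: [-1.6, 1.0, 14.3]
width: 0.0142
grip_force: 30.1
```

```bash
python3 st.py
```

```text
11.725 [ 4.9251e+02  2.1161e+02  8.8220e+01 -1.6100e+00  2.2000e-01  1.4160e+01
  2.9000e-01  4.5000e-01  3.3000e-01] turned cw 6.561961555490996 -108.95436818818972
```

```bash
cat > bar.py <<'E'
from h import *
a=np.load("tw0.npy")[:,:,1].astype(float)
b=np.mean([robot.grab_frame("scene")[205:285,195:275,1].astype(float) for _ in range(3)],0)
for r in (63,65,67,68):
  o=[]
  for i in (a,b):
    v=i[r,28:60];j=int(np.argmin(v[9:18]))+9
    l=[k for k in range(j) if v[k]>=90>v[k+1]][-1];q=[k for k in range(j,31) if v[k]<90<=v[k+1]][0]
    o.append((l+(v[l]-90)/(v[l]-v[l+1]),q+(90-v[q])/(v[q+1]-v[q])))
  print(r,np.round(np.subtract(o[1],o[0]),2))
# static check: green tick area
print(np.abs(a[50:62,58:66]-b[50:62,58:66]).mean())
E
python3 bar.py
```

```text
63 [-0.88 -0.41]
65 [-0.88 -0.39]
67 [-0.83 -0.8 ]
68 [-0.77 -0.95]
1.4201388888888893
```

```bash
python3 - <<'E'
from h import *
a=cv2.imread("pics/scene0.png")[205:285,195:275,1]; b=np.load("tw0.npy")[:,:,1]
for c in (34,36,42,43,48,50):
  print(c,"init",a[52:82,c].tolist()); print(c,"now ",b[52:82,c].tolist())
z0=np.array([.4929-.023*.69,.2112-.023*.72])
for z in (.070,.069,.056,.055): print(z,pix("scene",np.r_[z0,z])-[195,205])
E
```

```text
34 init [244, 243, 244, 244, 244, 244, 243, 238, 226, 211, 189, 176, 162, 136, 121, 98, 48, 27, 29, 28, 30, 30, 30, 29, 30, 34, 31, 31]
34 now  [126, 127, 126, 127, 126, 125, 125, 127, 136, 155, 175, 183, 180, 182, 182, 182, 180, 164, 138, 118, 90, 42, 19, 21, 25, 19, 23, 23]
36 init [145, 158, 182, 191, 197, 206, 192, 161, 158, 171, 178, 176, 178, 166, 141, 121, 83, 39, 29, 29, 31, 31, 31, 33, 31, 29, 31, 29]
36 now  [89, 91, 99, 105, 101, 94, 94, 97, 102, 119, 147, 173, 179, 180, 179, 183, 181, 183, 167, 139, 119, 82, 36, 18, 21, 22, 23, 23]
42 init [21, 16, 15, 14, 14, 12, 15, 15, 9, 11, 10, 15, 57, 126, 169, 150, 122, 77, 33, 20, 19, 22, 22, 22, 22, 23, 21, 25]
42 now  [20, 21, 21, 20, 21, 22, 23, 17, 15, 13, 13, 16, 12, 10, 13, 10, 6, 31, 107, 168, 158, 143, 118, 53, 19, 18, 21, 22]
43 init [12, 15, 16, 11, 15, 10, 10, 14, 5, 6, 4, 15, 56, 129, 169, 151, 126, 74, 30, 19, 23, 20, 22, 21, 22, 22, 23, 23]
43 now  [15, 16, 16, 16, 16, 15, 18, 13, 17, 11, 13, 16, 12, 13, 11, 8, 6, 29, 107, 169, 157, 144, 118, 53, 18, 21, 26, 25]
48 init [172, 181, 182, 183, 184, 187, 186, 185, 184, 184, 184, 185, 182, 175, 151, 133, 86, 36, 17, 23, 23, 23, 20, 23, 25, 21, 22, 21]
48 now  [125, 127, 126, 126, 126, 125, 124, 125, 123, 127, 142, 171, 184, 184, 184, 184, 186, 185, 182, 165, 149, 122, 62, 23, 19, 21, 21, 23]
50 init [182, 186, 185, 184, 183, 184, 183, 184, 182, 184, 185, 185, 176, 159, 137, 100, 44, 20, 22, 23, 25, 24, 20, 23, 23, 25, 23, 24]
50 now  [126, 124, 126, 122, 125, 125, 124, 125, 128, 145, 173, 183, 184, 186, 183, 183, 184, 180, 171, 153, 122, 71, 28, 17, 22, 20, 21, 24]
0.07 [41.34537821 66.64679819]
0.069 [41.39507271 67.02741098]
0.056 [42.03524167 71.93049895]
0.055 [42.08403909 72.30424092]
```

The optical check shows the cap dropped about 14.4 mm, so the stem travel is about 4 mm and consistent with the force. To tell a lock from a stiff notch, I'll compare twist stiffness at low press using a small, harmless twist.

Call:
{"op": "drive_tool", "data": {"motion": [[0, 0, 0.05, 0, 0, 0, 0.1], [0, 0, 0.105, 0, 0, 0, 0.1], [0, 0, 0.105, 0, 0, 1.2, 0.1], [0, 0, 0.105, 0, 0, 2.4, 0.1], [0, 0, 0.105, 0, 0, 2.4, 0.1]]}}

```text
time: 12.5
ee_pos: [0.4926, 0.2115, 0.0904]
tcp_rot: [[-0.701, -0.713, 0.003], [-0.713, 0.701, 0.0], [-0.002, -0.002, -1.0]]
ft_force: [0.5, 0.9, 10.0]
width: 0.0141
grip_force: 30.0
```

```bash
python3 st.py
```

```text
12.6 [ 4.9262e+02  2.1145e+02  9.0340e+01  6.7000e-01  4.9000e-01  9.5100e+00
  8.0000e-02 -1.1000e-01 -1.0000e-02] turned cw 0.5467081699111986 -114.97385502545627
```

Call:
{"op": "drive_tool", "data": {"motion": [[0, 0, -0.03, 0, 0, 0, 0.1], [0, 0, -0.03, 0, 0, 0, 0.1]]}}

```text
time: 12.85
ee_pos: [0.4926, 0.2115, 0.0903]
tcp_rot: [[-0.722, -0.692, 0.003], [-0.692, 0.722, 0.001], [-0.002, -0.002, -1.0]]
ft_force: [-0.3, 0.5, 9.3]
width: 0.0141
grip_force: 30.0
```

```bash
python3 st.py
```

```text
12.95 [ 4.9259e+02  2.1151e+02  9.0340e+01  1.5000e-01  5.2000e-01  9.7900e+00
  2.0000e-01 -3.0000e-02  1.2000e-01] turned cw 2.26102099828816 -113.25793182669476
```

```bash
cat > st2.py <<'E'
from h import *
P=[]
for i in range(10):
  s=robot.state();P.append(np.r_[s['ft_force'],s['torque'],s['width']*1e3]); robot.grab_frame('top')
R=s['tcp_rot'];P=np.array(P);print(s['time'],s['ee_pos'][2],np.round(P.mean(0),3),np.round(P.std(0)/3,3),'cw',136.05-np.degrees(np.arctan2(R[1,1],R[0,1])))
E
python3 st2.py
```

```text
13.4 0.09033924659651019 [ 0.253  0.398 10.164  0.199 -0.062  0.106 13.855] [0.099 0.186 0.147 0.009 0.011 0.007 0.061] cw 2.2589806080694075
```

Call:
{"op": "drive_tool", "data": {"motion": [[0, 0, 0.03, 0, 0, -1, 0.1], [0, 0, 0.03, 0, 0, -1.9, 0.1], [0, 0, 0, 0, 0, -1.9, 0.1], [0, 0, 0, 0, 0, -1.9, 0.1]]}}

```text
time: 13.95
ee_pos: [0.4926, 0.2115, 0.0886]
tcp_rot: [[-0.722, -0.692, 0.003], [-0.692, 0.722, 0.001], [-0.002, -0.002, -1.0]]
ft_force: [-0.9, 0.3, 11.7]
width: 0.014
grip_force: 30.0
```

```bash
python3 st2.py
```

```text
14.4 0.08862542651118864 [-0.773  0.349 12.018  0.125  0.139  0.09  13.921] [0.13  0.128 0.162 0.009 0.008 0.011 0.059] cw 2.261409582797711
```

Call:
{"op": "drive_tool", "data": {"motion": [[0, 0, 0.03, 0, 0, 1, 0.1], [0, 0, 0.03, 0, 0, 1.8, 0.1], [0, 0, 0.03, 0, 0, 1.8, 0.1]]}}

```text
time: 14.82
ee_pos: [0.4926, 0.2115, 0.0902]
tcp_rot: [[-0.701, -0.713, 0.003], [-0.713, 0.701, 0.0], [-0.002, -0.002, -1.0]]
ft_force: [0.9, 0.0, 9.1]
width: 0.0141
grip_force: 30.0
```

```bash
python3 -c "
from h import *
np.save('tw0.npy',np.mean([robot.grab_frame('scene')[205:285,195:275,::-1].astype(float) for _ in range(4)],0))"; python3 st.py
```

```text
15.125 [ 4.9261e+02  2.1146e+02  9.0180e+01  5.2000e-01  3.0000e-02  8.8500e+00
  1.2000e-01 -1.9000e-01  3.0000e-02] turned cw 0.5483736676853539 -114.97325455964472
```

Call:
{"op": "drive_tool", "data": {"motion": [[0, 0, -0.03, 0, 0, 0, 0.1], [0, 0, -0.06, 0, 0, 0, 0.1], [0, 0, -0.06, 0, 0, 0, 0.1]]}}

```text
time: 15.5
ee_pos: [0.4925, 0.2115, 0.09]
tcp_rot: [[-0.743, -0.67, 0.002], [-0.67, 0.743, 0.0], [-0.002, -0.001, -1.0]]
ft_force: [0.9, 0.7, 8.7]
width: 0.0136
grip_force: 30.0
```

```bash
sed -i 's/63,65,67,68/60,62,63,64,65,66,67,68/' bar.py; python3 bar.py; python3 st.py
```

```text
60 [-0.41 -0.61]
62 [-0.61 -0.2 ]
63 [-0.59 -0.36]
64 [-0.38 -0.17]
65 [-0.32 -0.18]
66 [-0.36 -0.29]
67 [-0.51 -0.56]
68 [-0.61 -0.57]
0.8793402777777771
15.75 [ 4.9251e+02  2.1153e+02  9.0030e+01  1.3100e+00  1.2500e+00  8.2200e+00
  3.0000e-01 -1.6000e-01  2.3000e-01] turned cw 3.9752433053421328 -111.5444030195108
```

At 8.5 N, where it is certainly locked, the stiffness is the same as at 14 N. So the lock had not released yet. The absolute optical height also suggests less stem travel than the force implies. I'll untwist and press in fine steps toward about 15.3 N.

Call:
{"op": "drive_tool", "data": {"motion": [[0, 0, 0.03, 0, 0, 0, 0.1], [0, 0, 0.06, 0, 0, -0.8, 0.1], [0, 0, 0.06, 0, 0, -1.6, 0.1], [0, 0, 0.06, 0, 0, -2.2, 0.1], [0, 0, 0.06, 0, 0, -2.2, 0.1]]}}

```text
time: 16.38
ee_pos: [0.4927, 0.2115, 0.0884]
tcp_rot: [[-0.701, -0.713, 0.003], [-0.713, 0.701, 0.0], [-0.002, -0.002, -1.0]]
ft_force: [-0.8, -0.4, 13.1]
width: 0.0133
grip_force: 30.0
```

```bash
python3 st.py
```

```text
16.475 [ 4.9266e+02  2.1147e+02  8.8350e+01 -1.1200e+00 -1.7000e-01  1.3750e+01
 -2.0000e-02  1.7000e-01 -1.0000e-02] turned cw 0.5493956717259323 -114.9707339628691
```

Call:
{"op": "drive_tool", "data": {"motion": [[0, 0, 0, 0, 0, -0.3, 0.1], [0, 0, 0, 0, 0, -0.6, 0.1], [0, 0, 0, 0, 0, -0.6, 0.1]]}}

```text
time: 16.85
ee_pos: [0.4927, 0.2115, 0.0879]
tcp_rot: [[-0.701, -0.713, 0.003], [-0.713, 0.701, 0.001], [-0.002, -0.002, -1.0]]
ft_force: [-2.0, -0.7, 15.3]
width: 0.0137
grip_force: 30.0
```

```bash
python3 st2.py
```

```text
17.3 0.0879181974880895 [-1.624 -0.564 15.258 -0.077  0.358 -0.    13.768] [0.144 0.146 0.17  0.011 0.006 0.007 0.067] cw 0.5468031029172096
```

Call:
{"op": "drive_tool", "data": {"motion": [[0, 0, -0.025, 0, 0, 0, 0.1], [0, 0, -0.05, 0, 0, 0, 0.1], [0, 0, -0.07, 0, 0, 0, 0.1], [0, 0, -0.07, 0, 0, 0, 0.1]]}}

```text
time: 17.85
ee_pos: [0.4926, 0.2116, 0.0879]
tcp_rot: [[-0.749, -0.662, 0.003], [-0.662, 0.749, 0.001], [-0.003, -0.001, -1.0]]
ft_force: [-2.8, 0.7, 16.1]
width: 0.0138
grip_force: 30.0
```

```bash
python3 st2.py
```

```text
18.3 0.08789381952287982 [-2.184  0.243 14.904  0.163  0.464  0.219 13.842] [0.15  0.183 0.144 0.009 0.009 0.007 0.069] cw 4.542221682485206
```

```bash
python3 - <<'E'
from h import *
T=[]
for i in range(4):
  s=robot.state();T.append(np.r_[s['tau'],s['torque'],s['ft_force']]);robot.grab_frame('top')
print(np.round(np.mean(T,0),3)); print(np.round(s['tcp_rot'],4),s['joints'],s['width'],s['grip_force'])
E
```

```text
[-7.6100e-01 -4.1716e+01 -5.0643e+01 -3.1600e-01 -5.5500e-01  2.2300e-01
  1.4500e-01  4.6900e-01  2.5100e-01 -2.2810e+00 -2.0000e-02  1.4998e+01]
[[-7.489e-01 -6.627e-01  2.800e-03]
 [-6.627e-01  7.489e-01  7.000e-04]
 [-2.500e-03 -1.300e-03 -1.000e+00]] [ 2.05287562e+01 -5.89545136e+00  1.09955625e+02 -2.03358864e-02
  7.57788025e+01 -1.10972856e+02] 0.014326630407288947 30.035921037197113
```

The joint-6 torque confirms the resistance is real. The stem is beyond 3 mm by both force and travel, so I'll ease to about 14 N and turn further in small steps while watching torque and width.

Call:
{"op": "drive_tool", "data": {"motion": [[0, 0, 0, 0, 0, 0.4, 0.1], [0, 0, -0.03, 0, 0, 0.4, 0.1], [0, 0, -0.055, 0, 0, 0.4, 0.1], [0, 0, -0.055, 0, 0, 0.4, 0.1]]}}

```text
time: 19.05
ee_pos: [0.4925, 0.2116, 0.0881]
tcp_rot: [[-0.785, -0.62, 0.002], [-0.62, 0.785, 0.001], [-0.002, -0.001, -1.0]]
ft_force: [-2.0, 1.3, 13.7]
width: 0.0137
grip_force: 30.0
```

```bash
python3 st2.py
```

```text
19.5 0.08809760800215316 [-1.78   0.952 13.53   0.215  0.413 -0.022 13.762] [0.105 0.096 0.093 0.011 0.012 0.008 0.071] cw 7.70960680754817
```

The torque dropped to zero at 7.7°, so the dial left its notch and turns. I'll continue to click 3.

Call:
{"op": "drive_tool", "data": {"motion": [[0, 0, -0.04, 0, 0, 0, 0.1], [0, 0, -0.08, 0, 0, 0, 0.1], [0, 0, -0.11, 0, 0, 0, 0.1], [0, 0, -0.137, 0, 0, 0, 0.1], [0, 0, -0.137, 0, 0, 0, 0.1]]}}

```text
time: 20.18
ee_pos: [0.4924, 0.2118, 0.0881]
tcp_rot: [[-0.862, -0.507, 0.002], [-0.507, 0.862, 0.001], [-0.003, -0.0, -1.0]]
ft_force: [-2.6, 2.7, 13.7]
width: 0.0139
grip_force: 30.0
```

```bash
python3 st.py
```

```text
20.275 [ 4.9242e+02  2.1175e+02  8.8100e+01 -2.3200e+00  2.5300e+00  1.3330e+01
  5.0000e-01  5.5000e-01 -2.0000e-02] turned cw 15.555106381756062 -99.96124040114564
```

Call:
{"op": "drive_tool", "data": {"motion": [[0, 0, -0.05, -0.2, 0.2, 0, 0.1], [0, 0, -0.1, -0.2, 0.2, 0, 0.1], [0, 0, -0.15, -0.2, 0.2, 0, 0.1], [0, 0, -0.2, -0.2, 0.2, 0, 0.1], [0, 0, -0.24, -0.2, 0.2, 0, 0.1], [0, 0, -0.262, -0.2, 0.2, 0, 0.1], [0, 0, -0.262, -0.2, 0.2, 0, 0.1]]}}

```text
time: 21.15
ee_pos: [0.4922, 0.2122, 0.0881]
tcp_rot: [[-0.964, -0.267, 0.002], [-0.267, 0.964, 0.002], [-0.003, 0.001, -1.0]]
ft_force: [-2.7, 3.5, 14.2]
width: 0.0139
grip_force: 30.0
```

```bash
python3 st.py
```

```text
21.25 [ 4.9222e+02  2.1216e+02  8.8130e+01 -2.7100e+00  3.8500e+00  1.3010e+01
  8.2000e-01  6.0000e-01  1.0000e-02] turned cw 30.56566298539002 -84.91920714327335
```

Call:
{"op": "drive_tool", "data": {"motion": [[0, 0, -0.05, -0.3, 0.4, 0, 0.1], [0, 0, -0.1, -0.3, 0.4, 0, 0.1], [0, 0, -0.15, -0.3, 0.4, 0, 0.1], [0, 0, -0.2, -0.3, 0.4, 0, 0.1], [0, 0, -0.24, -0.3, 0.4, 0, 0.1], [0, 0, -0.262, -0.3, 0.4, 0, 0.1], [0, 0, -0.262, -0.3, 0.4, 0, 0.1]]}}

```text
time: 22.12
ee_pos: [0.4921, 0.2126, 0.0882]
tcp_rot: [[-1.0, -0.008, 0.003], [-0.008, 1.0, 0.002], [-0.003, 0.002, -1.0]]
ft_force: [-1.4, 5.2, 13.2]
width: 0.0138
grip_force: 30.0
```

```bash
python3 st.py
```

```text
22.225 [ 4.9206e+02  2.1262e+02  8.8190e+01 -1.4100e+00  4.5600e+00  1.3030e+01
  9.2000e-01  3.2000e-01  3.0000e-02] turned cw 45.573237041238855 -69.85878839682503
```

Call:
{"op": "drive_tool", "data": {"motion": [[0, 0, -0.05, -0.1, 0.5, 0, 0.1], [0, 0, -0.1, -0.1, 0.5, 0, 0.1], [0, 0, -0.15, -0.1, 0.5, 0, 0.1], [0, 0, -0.2, -0.1, 0.5, 0, 0.1], [0, 0, -0.24, -0.1, 0.5, 0, 0.1], [0, 0, -0.26, -0.1, 0.5, 0, 0.1], [0, 0, -0.26, -0.1, 0.5, 0, 0.1]]}}

```text
time: 23.1
ee_pos: [0.4921, 0.2131, 0.0883]
tcp_rot: [[-0.968, 0.249, 0.003], [0.249, 0.968, 0.002], [-0.003, 0.002, -1.0]]
ft_force: [-1.2, 4.7, 13.4]
width: 0.0139
grip_force: 30.0
```

```bash
python3 st2.py
```

```text
23.55 0.08824940087271453 [-9.5400e-01  4.5590e+00  1.2824e+01  8.5300e-01  1.8100e-01  1.2000e-02
  1.3781e+01] [0.134 0.11  0.119 0.007 0.01  0.011 0.068] cw 60.47267161853898
```

Four clicks are turned, with torque about 0 in the notch. I'll let the dial rise, then release and back off.

Call:
{"op": "drive_tool", "data": {"motion": [[0, 0, 0, 0, 0, 1.5, 0.1], [0, 0, 0, 0, 0, 3, 0.1], [0, 0, 0, 0, 0, 4.5, 0.1], [0, 0, 0, 0, 0, 5.5, 0.1], [0, 0, 0, 0, 0, 5.5, 0.1], [0, 0, 0, 0, 0, 5.5, 0.4], [0, 0, 0, 0, 0, 5.5, 0.4], [0, 0, 0, 0, 0, 5.5, 0.4]]}}

```text
time: 24.6
ee_pos: [0.491, 0.2123, 0.0919]
tcp_rot: [[-0.968, 0.249, -0.0], [0.249, 0.968, -0.0], [0.0, -0.0, -1.0]]
ft_force: [0.8, -0.1, -0.7]
width: 0.0359
grip_force: 0.0
```

Call:
{"op": "drive_tool", "data": {"motion": [[0, 0, 0, 0, 0, 25, 0.4], [0, 0, 0, 0, 0, 60, 0.4], [0, 0, -0.1, 0, -30, 80, 0.2], [0, 0, -0.2, 0, -70, 80, 0], [0, 0, -0.2, 2, -86, 80, 0], [0, 0, -0.2, 2, -86, 80, 0]]}}

```text
time: 25.35
ee_pos: [0.4932, 0.126, 0.1719]
tcp_rot: [[-0.9, 0.436, -0.0], [0.436, 0.9, 0.0], [0.0, -0.0, -1.0]]
ft_force: [0.1, 0.3, 0.6]
width: 0.0026
grip_force: 0.0
```

```bash
python3 st.py; python3 - <<'E'
from h import *
f=lambda i:cv2.resize(i,None,fx=5,fy=5,interpolation=cv2.INTER_CUBIC)
a=robot.grab_frame("top")[240:320,270:350,::-1];b=robot.grab_frame("scene")[220:300,200:280,::-1]
cv2.imwrite("pics/c5.png",np.hstack([f(a),f(b)]))
E
```

```text
25.45 [ 4.9310e+02  1.2655e+02  1.7188e+02 -2.0000e-02  1.9000e-01  1.7000e-01
 -2.0000e-02  2.0000e-02 -0.0000e+00] turned cw 71.87524039609836 -52.60732965255963
```

View pics/c5.png

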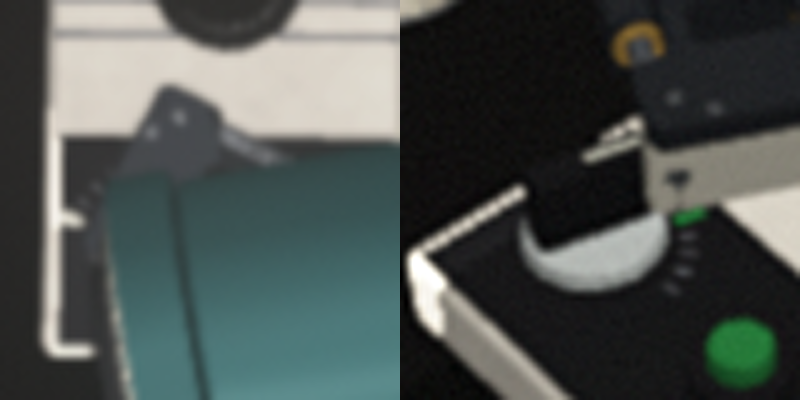

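The scene crop shows the grip bar's white stripe pointing at the green tick (crop (690,215)) and the key free. Next is the key.

Call:
{"op": "drive_tool", "data": {"motion": [[0, 0, 0, 1, 0, -30, 0], [0, 0, 0, 1, 0, -60, 0], [0, 0, 0, 1, 0, -74, 0], [0, 0, 0, 1, 0, -74, 0]]}}

```text
time: 26.05
ee_pos: [0.4938, 0.1268, 0.0977]
tcp_rot: [[-0.9, 0.436, -0.001], [0.436, 0.9, -0.0], [0.001, -0.001, -1.0]]
ft_force: [0.0, 1.0, 0.6]
width: 0.0005
grip_force: 0.0
```

Call:
{"op": "drive_tool", "data": {"motion": [[0, 0, 0, 0, 0, -2, 0], [0, 0, 0, 0, 0, -4, 0], [0, 0, 0, 0, 0, -6, 0], [0, 0, 0, 0, 0, -6, 0]]}}

```text
time: 26.55
ee_pos: [0.4941, 0.1265, 0.0923]
tcp_rot: [[-0.9, 0.437, 0.0], [0.437, 0.9, 0.0], [-0.0, 0.0, -1.0]]
ft_force: [0.2, -0.5, -0.8]
width: 0.0004
grip_force: 0.0
```

Call:
{"op": "drive_tool", "data": {"motion": [[0, 0, 0, 0, 0, -1.5, 0], [0, 0, 0, 0, 0, -3, 0], [0, 0, 0, 0, 0, -4, 0], [0, 0, 0, 0, 0, -4, 0]]}}

```text
time: 27.05
ee_pos: [0.4942, 0.1265, 0.0882]
tcp_rot: [[-0.9, 0.437, 0.0], [0.437, 0.9, 0.0], [-0.0, 0.0, -1.0]]
ft_force: [0.5, -0.5, 3.6]
width: 0.0006
grip_force: 1.8
```

Call:
{"op": "drive_tool", "data": {"motion": [[0, 0, 0, 0, 0, -1, 0], [0, 0, 0, 0, 0, -2, 0], [0, 0, 0, 0, 0, -3, 0], [0, 0, 0, 0, 0, -3, 0]]}}

```text
time: 27.55
ee_pos: [0.4943, 0.1265, 0.0861]
tcp_rot: [[-0.9, 0.437, 0.001], [0.437, 0.9, 0.0], [-0.0, 0.0, -1.0]]
ft_force: [-4.6, -1.3, 14.3]
width: 0.0004
grip_force: 7.3
```

Call:
{"op": "drive_tool", "data": {"motion": [[0, 0, 0, 0, 0, -0.6, 0], [0, 0, 0, 0, 0, -1.2, 0], [0, 0, 0, 0, 0, -1.2, 0]]}}

```text
time: 27.92
ee_pos: [0.4944, 0.1265, 0.0859]
tcp_rot: [[-0.9, 0.437, 0.001], [0.437, 0.9, 0.0], [-0.001, 0.0, -1.0]]
ft_force: [-10.5, -2.5, 27.0]
width: 0.0002
grip_force: 13.1
```

```bash
python3 st.py;python3 - <<'E'
from h import *
b=robot.grab_frame("scene")[240:320,220:300,::-1]
cv2.imwrite("pics/c6.png",cv2.resize(b,None,fx=6,fy=6,interpolation=cv2.INTER_CUBIC))
E
```

```text
28.025 [ 4.9435e+02  1.2651e+02  8.5870e+01 -1.0670e+01 -3.2100e+00  2.6150e+01
 -5.5000e-01  1.9800e+00  2.0000e-02] turned cw 71.93288374306725 -52.62089068527435
```

View pics/c6.png

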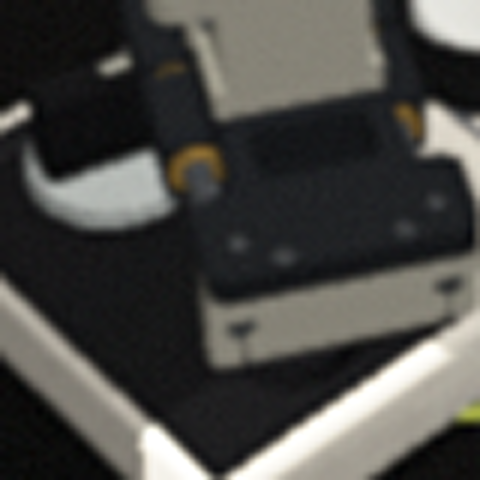

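The hard stop came at 26 N with the resultant on the tool axis, so the key is fully down. I'll release it and back away for a final check.

Call:
{"op": "drive_tool", "data": {"motion": [[0, 0, 0, 0, 0, 5, 0], [0, 0, 0, 0, 0, 12, 0], [0, 0, 0, 0, 0, 50, 0], [0, 0, 0, 0, 0, 100, 0], [0, 0, 0, 0, 0, 150, 0], [0, 0, 0, -30, 50, 180, 0], [0, 0, 0, -60, 110, 180, 0], [0, 0, 0, -90, 170, 180, 0]]}}

```text
time: 29.08
ee_pos: [0.4082, 0.2871, 0.2642]
tcp_rot: [[-0.899, 0.437, 0.0], [0.437, 0.899, 0.0], [-0.0, 0.0, -1.0]]
ft_force: [1.5, 0.1, -0.4]
width: 0.0004
grip_force: 0.0
```

Call:
{"op": "drive_tool", "data": {"motion": [[0, 0, 0, -20, 60, 0, 0], [0, 0, 0, -60, 120, 0, 0], [0, 0, 0, -100, 180, 0, 0], [0, 0, 0, -130, 220, 0, 0], [0, 0, 0, -130, 220, 0, 0]]}}

```text
time: 29.7
ee_pos: [0.2769, 0.5079, 0.263]
tcp_rot: [[-0.901, 0.433, -0.001], [0.433, 0.901, -0.001], [0.001, -0.002, -1.0]]
ft_force: [0.8, -0.5, -0.6]
width: 0.0006
grip_force: 0.0
```

```bash
python3 - <<'E'
from h import *
f=lambda i:cv2.resize(i,None,fx=5,fy=5,interpolation=cv2.INTER_CUBIC)
t=robot.grab_frame("top");s=robot.grab_frame("scene")
cv2.imwrite("pics/c7.png",np.hstack([f(t[205:317,275:357,::-1]),f(s[223:335,200:278,::-1])]))
a=cv2.imread("pics/scene0.png")[:,:,::-1]
d=cv2.threshold(cv2.GaussianBlur(cv2.absdiff(a,s).max(2),(5,5),0),40,255,0)[1]
print([x[:4].tolist() for x in cv2.connectedComponentsWithStats(d)[2][1:] if x[4]>15]);st=robot.state();print(st['time'],st['ee_pos'],st['ft_force'])
E
```

```text
[[0, 0, 14, 33], [0, 36, 12, 72], [13, 71, 17, 20], [12, 112, 15, 9], [5, 118, 6, 4], [218, 119, 16, 9], [0, 120, 25, 41], [212, 125, 7, 7], [203, 130, 9, 14], [246, 130, 4, 5], [216, 139, 17, 13], [237, 156, 25, 22], [125, 173, 12, 10], [182, 173, 22, 6], [395, 197, 27, 17], [222, 238, 32, 41], [254, 242, 37, 26], [423, 272, 6, 10], [229, 297, 13, 21], [42, 419, 61, 54], [18, 430, 11, 7], [71, 476, 7, 4]]
29.8 [0.27873702 0.50614461 0.26331987] [ 0.10405782 -0.41871291 -0.84651672]
```

View pics/c7.png

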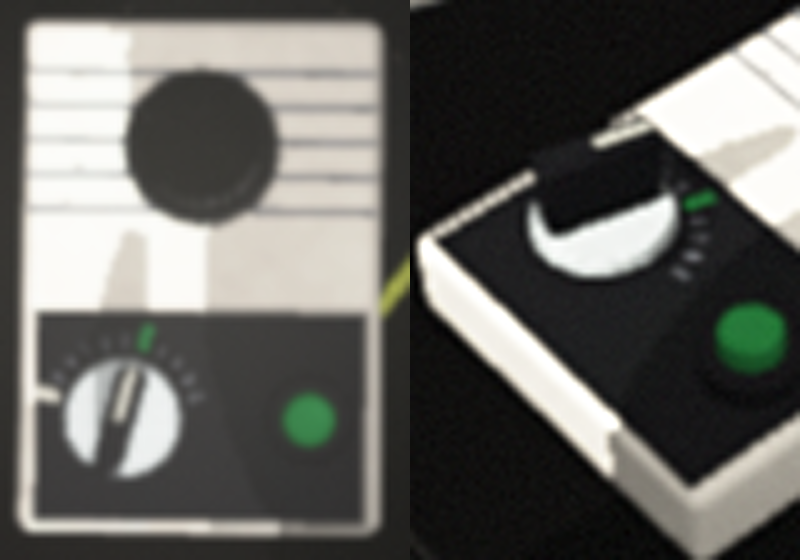

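The pointer stripe ends at crop (131,370) and points at the green tick (146,338). The key is back up and the sample jar hasn't moved. The other image changes look like shifts in the arm's shadow. I'm handing in.

```bash
python3 -c "
from plant import robot
print(robot.hand_in())"
```

```text
the job is handed in; nothing more can be done
None
```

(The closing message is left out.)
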